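# Pack a bench kit into a transport tray

## Task

Pack the sealing-film carton, the large screw-cap bottle and the small screw-cap bottle into the empty open steel tray so that all three fit inside together, each right way up and flat on the tray floor. Set each one down rather than dropping it, do not knock any of them over, and leave the timer, tape roll, beaker and calculator where they are.

Things in the scene. Friction and masses are not known exactly. Their poses are not given: they have to be found in the camera images.
- pack_tray: Open steel tray fixed to the worktop, outside 142 (its x) x 130 (its y) x 36 mm high, a rolled rim adds 2.5 mm outside. Origin at the centre of its underside, z up. Walls 4 mm thick; inside 134 (x) x 122 (y) mm, 30 mm deep; the floor is 6 mm above the worktop. All three things fit only with the carton's long side along the tray's y and both bottles in a row beside it.
- carton_mid (a point): Closed rigid cardboard carton, 60 (its x) x 112 (its y) x 59 mm high, about 0.19 kg; the point is its centre, half-way up (29.5 mm over its underside). z up. It stands on the worktop at the start.
- big_mid (a point): Large round plastic bottle with a fixed screw cap, body 64 mm in diameter, 159 mm high, about 0.42 kg; the cap is 42 mm in diameter and covers the top 31 mm (128 to 159 mm over the underside). The point is its centre, half-way up (79.5 mm over its underside). z up. It stands on the worktop at the start.
- small_mid (a point): Small round bottle of the same make, body 48 mm in diameter, 97 mm high, about 0.16 kg; the fixed cap is 34 mm in diameter and covers the top 19 mm (78 to 97 mm over the underside). The point is its centre, half-way up (48.5 mm over its underside). z up. It stands on the worktop at the start.
- carton: The carton itself; origin at the centre of its underside.
- big_bottle: The large bottle itself; origin at the centre of its underside.
- small_bottle: The small bottle itself; origin at the centre of its underside.
- timer: Bystander: white bench timer, 62 x 62 x 18 mm; origin at the centre of its underside.
- tape_roll: Bystander: roll of tape lying flat, 71 mm in diameter, 19 mm high; origin at the centre of its underside.
- beaker: Bystander: glass beaker, 57 mm across, 70 mm high; origin at the centre of its underside.
- calculator: Bystander: pocket calculator, 128 x 68 x 14 mm; origin at the centre of its underside.

How it is judged:
By the outcome, as a careful person would: the job done as asked, in the order asked, and still so for the second after the job is handed in, with the robot touching nothing.
It also fails if it takes over 69 s, if anything falls off the work surface, if the arm or the gripper's body presses on something with over 40 N, if the wrist force passes 120 N, or if a joint passes its speed limit or range.

## Robot

A 6-joint arm with a two-finger parallel gripper is mounted at the origin on a cart in front of the work surface, level with it; the furniture and walls round the work are solid. World frame = base frame: x ahead of the robot, y to its left, z up, the work surface at z = 0. Lengths are in m, angles in rad, forces in N, time in s.
With the tool pointing down it reaches from about 0.275 to 0.725 m from the base axis. Payload 15.9 kg.
Tool frame: the origin (TCP) lies between the finger pads; the fingertips stand 8 mm ahead of it and the grasp point (between the pads) lies 11 mm behind it; z points along the fingers, y is the line along which they close (so a half turn about z gives the same grasp; the last joint's range is limited). The gripper opens to 85 mm and grips with 20 to 120 N. Pads are 22 mm wide; open, the fingers measure 114 mm over their backs; the gripper's body (76 mm by 85 mm) begins 54 mm behind the grasp point. The pads swing forward as they close: fully open they stand 13 mm farther back than shut.
Start: joints at [1.241, 0.213, -0.034, 1.323, 0, 1.571], TCP at [0.162, 0.473, 0.239] pointing down, gripper open.
Joint ranges: [-2.98, 2.98], [-0.74, 1.72], [-1.14, 1.35], [-2.1, 2.04], [-1.57, 1.44], [-3.14, 3.14]. Speed limits (rad/s): [1.89, 1.89, 2.39, 2.57, 3.14, 3.14].

## Interface

Orientations are given as a unit quaternion [w, x, y, z].
In Python, from workcell import env, cams gives the robot as it stands.
- The arm moves only by the tool play_rows, never from a script. Its argument "targets" is a list of rows, each a list of 7 numbers: the turn, a rotation vector about the tool's x, y, z in degrees, then the shift along the tool's x, y, z in cm, then the opening, from 0 (shut) to 1 (fully open). In form: [[rx, ry, rz, tx, ty, tz, grip], ...]. A call has 1 to 12 rows; each row is the pose to reach, as a shift and turn from the pose commanded when the call began, along the tool's axes at that moment; what a row does not reach only later rows make up. A row lasts 1/12 s, in which the tool goes at most 41.7 mm and 7.16 degrees, less where a joint would pass 70% of its speed; a pose out of reach is approached as far as the arm can. A call with a gripper value outside its range is refused whole. The fingers move at their own pace and stop on an object; the grip force is fixed at half the most. Time passes only in rows, so rows that repeat a pose let the fingers close. It gives the time, the measured TCP pose, the force, the opening and the grip force at its end, in the units of the state.
- env.read_state(): the state, without advancing time (a new reading comes with each control period).
- cams.capture(name): name is "scene" or "side" or "wrist"; returns a dict with "color" (384x512x3 uint8, blue, green, red), "intrinsics" (3x3 intrinsics, pixels), "world_from_camera" (4x4, takes a point from camera to world coordinates); the wrist camera has in their place "mount" (4x4, takes a point from camera to tool coordinates, whose origin is the TCP and whose axes are the flange's). Camera axes: x right, y down, z forward; pixel columns grow to the right and rows downward; lengths in m; the calibration is good to about 2 mm. A picture is of the moment at which its call begins: read the wrist's pose just before it. There is no depth.
- env.hand_in(): hands the job in; it is judged then, once.
Trained networks look in the newest picture that a camera, given by its name, has taken for a name from the list of things; names that differ only in an ending like _2 or _b are one class to them, and where a whole thing is asked for, a point or a joint stands for the part that bears it (a point fixed in the world has none). Each returns a list of dicts, best first, with "score" (0 to 1); they miss things now and then, are a little off and sometimes report something else, mostly with a low value. They report only what shows in the picture. A call takes as long as a camera call.
- cams.cut_out(target, camera): "mask" (384x512 bool, what is visible of it) and "location" ([column, row] in pixels, amid what is visible of it).
- cams.mark_of(target, camera): "location" ([column, row] in pixels: a listed point, or the origin of a listed thing).
The state is a dict: "clock": time; "qpos": joint angles; "qvel": joint speeds; "joint_efforts": joint torques, N m; "tool_pos": TCP position; "ee_rot": TCP orientation; "ft_force": force on the tool from outside, world axes, zero at the start; "ft_torque": the same for the moment, N m; "finger_gap": finger opening in m; "grip_force": force on a finger pad.
Only numpy, scipy, OpenCV 4.12 (cv2) and the standard library are available. Lean on these libraries where they do the work, as an engineer would, in place of code of your own. Each camera call takes 0.05 s, during which the arm holds its last target. There are 200 camera calls.

## Working session

There is one attempt and no reset: what is moved stays moved. The work goes in short steps, Python scripts to look and compute and a tool call to move; the robot and the scene stay as the last step left them, time stands still between calls to the robot, and variables do not carry over. Pictures are saved under pics/ and viewed, at most 10 in all, crops included, and the job is handed in when it is done.

Besides the shell and the picture viewer there is one more tool, called by a JSON object that holds its "api" and its "payload". play_rows: Moves the arm, as the interface text tells. Its arguments: {"type":"object","properties":{"targets":{"type":"array","items":{"type":"array","items":{"type":"number"}}}},"required":["targets"]}

```bash
ls; mkdir -p pics; cat > h.py <<'E'
from workcell import env, cams
import numpy as np, cv2
from scipy.spatial.transform import Rotation as R
def pose():
    s=env.read_state(); q=s['ee_rot']; T=np.eye(4)
    T[:3,:3]=R.from_quat([q[1],q[2],q[3],q[0]]).as_matrix(); T[:3,3]=s['tool_pos']; return T
def cap(n):
    T=pose(); c=cams.capture(n)
    W=c['world_from_camera'] if 'world_from_camera' in c else T@np.array(c['mount'])
    return c['color'],np.array(c['intrinsics']),np.array(W)
def onz(px,K,W,z):
    d=W[:3,:3]@np.linalg.inv(K)@np.array([px[0],px[1],1.]); o=W[:3,3]
    return o+d*(z-o[2])/d[2]
def proj(P,K,W):
    p=np.linalg.inv(W)@np.append(P,1); u=K@p[:3]; return u[:2]/u[2]
def tri(obs):
    A=np.zeros((3,3));b=np.zeros(3)
    for px,K,W in obs:
        d=W[:3,:3]@np.linalg.inv(K)@np.array([px[0],px[1],1.]);d/=np.linalg.norm(d)
        M=np.eye(3)-np.outer(d,d);A+=M;b+=M@W[:3,3]
    return np.linalg.solve(A,b)
E
cat > a.py <<'E'
from h import *
np.set_printoptions(precision=4,suppress=True)
zs=dict(pack_tray=0,carton_mid=.0295,big_mid=.0795,small_mid=.0485,carton=0,big_bottle=0,small_bottle=0,timer=0,tape_roll=0,beaker=0,calculator=0)
V={}
for n in ['scene','side']:
    im,K,W=cap(n); cv2.imwrite(f'pics/{n}0.png',im); V[n]=(K,W); print(n,W[:3,3],K[0,0])
    for t,z in zs.items():
        r=cams.mark_of(t,n)
        for x in r[:2]: print(t,np.round(x['score'],2),np.round(x['location'],1),onz(x['location'],K,W,z))
s=env.read_state(); print({k:np.round(v,3) for k,v in s.items()})
print(pose())
E
python3 a.py
```

```text
pics
scene [-0.2024 -0.7528  1.1906] 472.3200482816163
pack_tray 0.57 [259.4 223.8] [0.4405 0.0712 0.    ]
carton_mid 0.57 [308.9 261.6] [ 0.4414 -0.1645  0.0295]
big_mid 0.61 [206.  159.1] [0.4488 0.3799 0.0795]
big_mid 0.39 [312.3 268.1] [ 0.4051 -0.2128  0.0795]
small_mid 0.87 [232.9 186.8] [0.4532 0.2293 0.0485]
small_mid 0.51 [205.4 173.4] [0.4204 0.3487 0.0485]
carton 0.8 [312.1 268.3] [ 0.4476 -0.1743  0.    ]
big_bottle 0.88 [209.2 173.2] [0.4583 0.3871 0.    ]
small_bottle 0.86 [229.2 191.4] [0.4567 0.2609 0.    ]
timer 0.93 [343.6 305. ] [ 0.4265 -0.3257  0.    ]
beaker 0.57 [211.8 148.4] [0.5498 0.4988 0.    ]
beaker 0.24 [205.9 157.4] [0.5009 0.4695 0.    ]
calculator 0.6 [176.6 154.8] [0.4234 0.5577 0.    ]
side [ 0.582  -0.933   1.4212] 463.48926105170665
pack_tray 0.92 [241.8 214.5] [ 0.4336  0.0778 -0.    ]
carton_mid 0.9 [233.5 270.3] [ 0.4348 -0.1763  0.0295]
big_mid 0.73 [277.2 138.7] [0.5426 0.4116 0.0795]
big_mid 0.68 [252.7 141.6] [0.445  0.3857 0.0795]
small_mid 0.6 [254.1 170.3] [0.4627 0.2599 0.0485]
carton 0.83 [233.4 268.6] [ 0.4305 -0.1537  0.    ]
carton 
[... 183 characters left out ...]
4216 -0.3204  0.    ]
calculator 0.67 [256.4 125.1] [0.4431 0.5669 0.    ]
{'clock': np.float64(1.2), 'qpos': array([ 1.241,  0.213, -0.034,  1.323, -0.   ,  1.571]), 'qvel': array([-0.001, -0.003,  0.   , -0.002,  0.   ,  0.   ]), 'joint_efforts': array([  0.001, -68.598,  48.733,   0.001,   0.   ,   0.   ]), 'tool_pos': array([0.162, 0.473, 0.239]), 'ee_rot': array([ 0.   ,  0.164,  0.986, -0.   ]), 'ft_force': array([-0.261,  0.703,  0.468]), 'ft_torque': array([-0.002,  0.044,  0.022]), 'grip_force': np.float64(0.0), 'finger_gap': np.float64(0.085)}
[[-0.9461  0.3239  0.      0.1619]
 [ 0.3239  0.9461 -0.      0.473 ]
 [-0.     -0.     -1.      0.2393]
 [ 0.      0.      0.      1.    ]]
```

```bash
python3 -c "
import cv2
a=cv2.imread('pics/scene0.png')[110:350,140:400];b=cv2.imread('pics/side0.png')[90:330,170:330]
a=cv2.resize(a,None,fx=3,fy=3);cv2.imwrite('pics/a.png',a[:600] if 0 else cv2.resize(a,(650,600)))
cv2.imwrite('pics/b.png',cv2.resize(b,(400,600)))"
```

```text
(no output)
```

View pics/a.png

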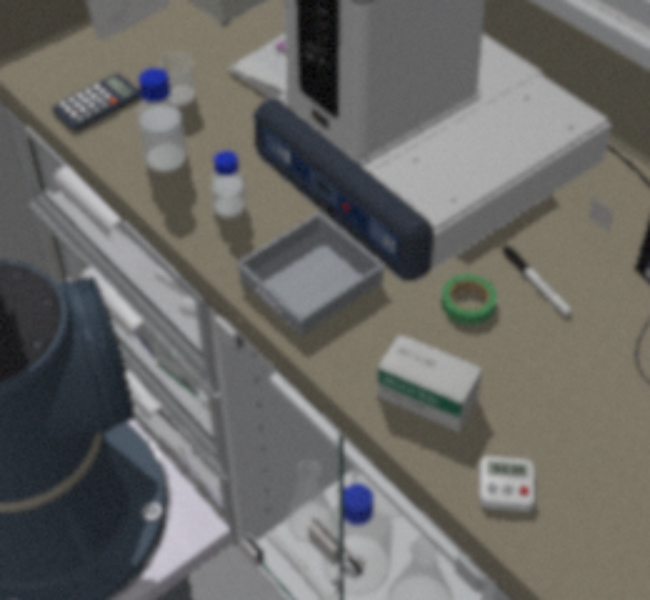

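View pics/b.png

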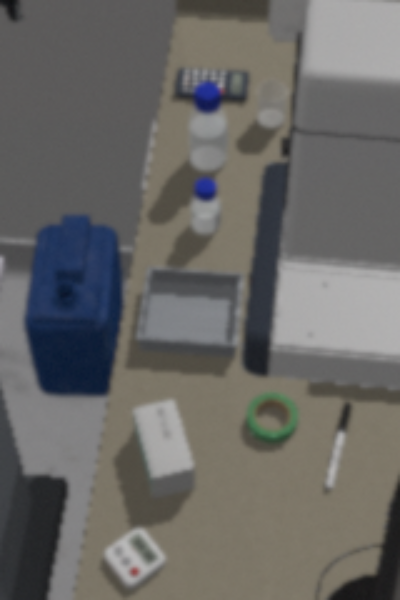

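Both pictures agree: a tray in the middle (scene about 260,224), carton to the right, small then big bottle to the left. A tall instrument with a dark front stands just behind the tray. I'll fit silhouettes to get yaws too.

```bash
cat > fit.py <<'E'
from h import *
from scipy.optimize import minimize
np.set_printoptions(precision=4,suppress=True)
def box(a,b,z0,z1): return np.array([[x*a/2,y*b/2,z] for x in(-1,1) for y in(-1,1) for z in(z0,z1)])
def cyl(*rz):
    t=np.linspace(0,2*np.pi,40); return np.concatenate([np.c_[r*np.cos(t),r*np.sin(t),0*t+z] for r,z in rz])
M=dict(carton=[box(.06,.112,0,.059)],pack_tray=[box(.142,.130,0,.033),box(.147,.135,.033,.036)],
 big_bottle=[cyl((.032,0),(.032,.108)),cyl((.032,.108),(.021,.128)),cyl((.021,.128),(.021,.159))],
 small_bottle=[cyl((.024,0),(.024,.066)),cyl((.024,.066),(.017,.078)),cyl((.017,.078),(.017,.097))])
def mask(t,n):
    r=cams.cut_out(t,n); return [(np.round(x['score'],2),np.array(x['mask'])) for x in r]
def render(t,p,K,W,z0=0,up=4):
    S=np.zeros((384*up,512*up),np.uint8); c,s=np.cos(p[2]),np.sin(p[2]); Wi=np.linalg.inv(W)
    for P in M[t]:
        Q=np.c_[P[:,0]*c-P[:,1]*s+p[0],P[:,0]*s+P[:,1]*c+p[1],P[:,2]+z0]
        q=(Q@Wi[:3,:3].T+Wi[:3,3])@K.T; u=q[:,:2]/q[:,2:]
        cv2.fillConvexPoly(S,cv2.convexHull(np.round((u+.5)*up*16-8).astype(np.int32)),1,shift=4)
    return S
def fit(t,views,p0,z0=0,yaw=True):
    up=4; vs=[(cv2.resize(m.astype(np.uint8),None,fx=up,fy=up,interpolation=cv2.INTER_NEAREST),K,W) for m,K,W in views]
    def f(v):
        p=(p0[0]+v[0]*.01,p0[1]+v[1]*.01,p0[2]+(v[2]*.2 if yaw else 0)); e=0
        for m,K,W in vs:
            S=render(t,p,K,W,z0); e+=1-(S&m).sum()/max(1,(S|m).sum())
        return e/len(vs)
    n=3 if yaw else 2; best=None
    for k in ([-2,0,2] if yaw else [0]):
        x0=np.zeros(n); 
        if yaw:x0[2]=k
        r=minimize(f,x0,method='Nelder-Mead',options=dict(xatol=.01,fatol=1e-4,initial_simplex=np.vstack([x0]+[x0+np.eye(n)[i] for i in range(n)])))
        if best is None or r.fun<best.fun: best=r
    v=best.x; return np.array([p0[0]+v[0]*.01,p0[1]+v[1]*.01,p0[2]+(v[2]*.2 if yaw else 0)]),1-best.fun
E
cat > b.py <<'E'
from fit import *
import pickle
p0=dict(carton=(.435,-.165,0),pack_tray=(.437,.075,0),big_bottle=(.455,.385,0),small_bottle=(.46,.26,0))
V={t:[] for t in p0}
for n in ['scene','side']:
    im,K,W=cap(n)
    for t in p0:
        r=mask(t,n); print(n,t,[(a,m.sum()) for a,m in r])
        # choose the mask nearest the rough place
        c=proj([*p0[t][:2],.03],K,W)
        r=[m for a,m in r if a>.2 and np.linalg.norm(np.argwhere(m).mean(0)[::-1]-c)<25]
        if r: V[t].append((r[0],K,W))
pickle.dump(V,open('v.pkl','wb'))
for t in p0:
    y=t in('carton','pack_tray')
    for vs in (V[t],V[t][:1],V[t][1:]):
        if vs: print(t,len(vs),*fit(t,vs,p0[t],0,y))
print(env.read_state()['clock'])
E
python3 b.py
```

```text
scene carton [(np.float64(0.72), np.int64(1034)), (np.float64(0.63), np.int64(416)), (np.float64(0.32), np.int64(1542))]
scene pack_tray [(np.float64(0.74), np.int64(1704))]
scene big_bottle [(np.float64(0.76), np.int64(607)), (np.float64(0.24), np.int64(448))]
scene small_bottle [(np.float64(0.67), np.int64(297))]
side carton [(np.float64(0.58), np.int64(690))]
side pack_tray [(np.float64(0.79), np.int64(1338))]
side big_bottle [(np.float64(0.58), np.int64(498))]
side small_bottle [(np.float64(0.73), np.int64(265)), (np.float64(0.39), np.int64(667))]
carton 2 [ 0.4401 -0.1719  0.3541] 0.9134893514632162
carton 1 [ 0.444  -0.1719  0.3699] 0.9364063650263322
carton 1 [ 0.4382 -0.1711  0.3508] 0.9396942000512514
pack_tray 2 [0.4527 0.0651 0.0017] 0.9396025766586551
pack_tray 1 [ 0.4567  0.0649 -0.0023] 0.9643087508062782
pack_tray 1 [0.4501 0.0669 0.0191] 0.9581278579754327
big_bottle 2 [0.4438 0.3882 0.    ] 0.8986949438985671
big_bottle 1 [0.4482 0.3931 0.    ] 0.8895930926793424
big_bottle 1 [0.4425 0.3927 0.    ] 0.9439903846153846
small_bottle 2 [0.4533 0.2436 0.    ] 0.8436037997424877
small_bottle 1 [0.4616 0.2515 0.    ] 0.8549936559724488
small_bottle 1 [0.4508 0.2461 0.    ] 0.9293875685557587
1.7
```

```bash
cat > go.py <<'E'
import sys
from h import *
def row(x,y,z,ang):  # ang = heading of tool y, degrees
    T=pose(); a=np.radians(ang); ty=np.array([np.cos(a),np.sin(a),0]); tz=np.array([0,0,-1.]); 
    G=np.c_[np.cross(ty,tz),ty,tz]; r=R.from_matrix(T[:3,:3].T@G).as_rotvec(degrees=True)
    d=T[:3,:3].T@(np.array([x,y,z])-T[:3,3])*100
    return np.round(r,1),np.round(d,2),'rows',max(np.linalg.norm(d)/4.17,np.linalg.norm(r)/7.16)
if __name__=='__main__': print(*row(*map(float,sys.argv[1:])))
E
python3 go.py .42 .065 .34 20; python3 -c "
from h import *
print(np.round(cap('wrist')[2],3),cap('wrist')[1])
c=cams.capture('wrist');print(np.round(c['mount'],3))"
```

```text
[-0.   0.  51.1] [-37.63 -30.25 -10.07] rows 11.827350525923853
[[ 0.324  0.902  0.286  0.089]
 [ 0.946 -0.309 -0.096  0.498]
 [ 0.002  0.301 -0.954  0.375]
 [ 0.     0.     0.     1.   ]] [[267.983788     0.         253.88041666]
 [  0.         267.983788   194.50662195]
 [  0.           0.           1.        ]]
[[-0.    -0.954 -0.301  0.078]
 [ 1.    -0.001  0.002  0.   ]
 [-0.002 -0.301  0.954 -0.136]
 [ 0.     0.     0.     1.   ]]
```

{"api": "play_rows", "payload": {"targets": [[0,0,51,-37.6,-30.2,-10,1],[0,0,51,-37.6,-30.2,-10,1],[0,0,51,-37.6,-30.2,-10,1],[0,0,51,-37.6,-30.2,-10,1],[0,0,51,-37.6,-30.2,-10,1],[0,0,51,-37.6,-30.2,-10,1],[0,0,51,-37.6,-30.2,-10,1],[0,0,51,-37.6,-30.2,-10,1],[0,0,51,-37.6,-30.2,-10,1],[0,0,51,-37.6,-30.2,-10,1],[0,0,51,-37.6,-30.2,-10,1],[0,0,51,-37.6,-30.2,-10,1]]}}

```text
clock: 2.85
tool_pos: [0.4208, 0.063, 0.34]
ee_rot: [0.0, 0.573, 0.819, 0.0]
ft_force: [0.3, 2.1, 0.2]
finger_gap: 0.0859
grip_force: 0.0
```

```bash
cat > look.py <<'E'
import sys
from fit import *
tag=sys.argv[1]; im,K,W=cap('wrist'); cv2.imwrite(f'pics/{tag}.png',im)
for a in sys.argv[2:]:
    t,x,y,yaw,z0=a.split(','); p0=tuple(map(float,(x,y,yaw)))
    c=proj([*p0[:2],.03],K,W)
    for s,m in mask(t,'wrist')[:2]:
        e=np.argwhere(m); 
        if s<.2: continue
        print(t,s,m.sum(),'bbox',e.min(0)[::-1],e.max(0)[::-1],*fit(t,[(m,K,W)],p0,float(z0),t in('carton','pack_tray')))
E
python3 look.py w1 pack_tray,.453,.065,0,0
python3 go.py .405 -.20 .30 20
```

```text
pack_tray 0.81 7059 bbox [220 109] [329 212] [0.4535 0.0671 0.0049] 0.9810966384362555
[ 0.   0.1 -0.2] [-24.08 -10.48   4.  ] rows 6.369121520441174
```

View pics/w1.png

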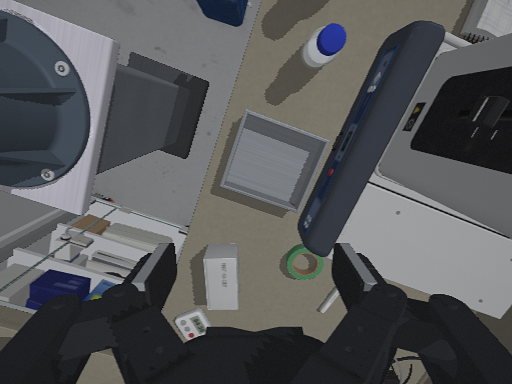

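The wrist view shows the tray at (275,160), the carton at (222,275), fully visible, and the instrument's dark bumper close behind the tray's far side. Next I'll fit the carton from here and work out the bumper height.

```bash
python3 look.py w2 carton,.44,-.172,.354,0 small_bottle,.452,.246,0,0; python3 - <<'E'
from h import *
w=cap('wrist')[1:]; s=cap('scene')[1:]; d=cap('side')[1:]
for a,b in(((318,252),(308,208)),((425,22),(246,152))):
    P=tri([(a,*w),(b,*s)]); print(P, proj(P,*w),proj(P,*s),proj(P,*d))
E
python3 go.py .44 -.172 .12 20
```

```text
carton 0.64 2261 bbox [203 242] [239 309] [ 0.4418 -0.1701  0.3469] 0.9479638009049773
small_bottle 0.92 1404 bbox [300  22] [344  66] [0.4562 0.2501 0.    ] 0.9049214744236748
[ 0.5646322  -0.03345114  0.07965457] [315.57349095 250.05655186] [309.18365171 207.04376253] [275.17673884 229.91126385]
[0.56569307 0.30765827 0.09092385] [429.02141297  27.18780184] [243.80365762 152.61262731] [281.47077308 155.858608  ]
[-0.  -0.   0.2] [-23.1   -6.29  21.92] rows 7.784138311098834
```

{"api": "play_rows", "payload": {"targets": [[0,0,0,-23,-6.1,20,1],[0,0,0,-23,-6.1,20,1],[0,0,0,-23,-6.1,20,1],[0,0,0,-23,-6.1,20,1],[0,0,0,-23,-6.1,20,1],[0,0,0,-23,-6.1,20,1],[0,0,0,-23,-6.1,20,1],[0,0,0,-23,-6.1,20,1],[0,0,0,-23,-6.1,20,1],[0,0,0,-23,-6.1,20,1]]}}

```text
clock: 4.08
tool_pos: [0.4411, -0.1709, 0.1388]
ee_rot: [-0.001, 0.573, 0.82, -0.0]
ft_force: [-0.7, 0.2, 0.1]
finger_gap: 0.0854
grip_force: 0.0
```

```bash
python3 go.py .4415 -.171 .038 20; python3 -c "
from h import *
print(pose()); cv2.imwrite('pics/w3.png',cap('wrist')[0])"
```

```text
[-0.1 -0.1  0.1] [-0.04  0.04 10.08] rows 2.416274517605881
[[-3.43632432e-01  9.39103084e-01 -1.46620016e-03  4.41148519e-01]
 [ 9.39103446e-01  3.43633742e-01  7.54023052e-04 -1.70850381e-01]
 [ 1.21194122e-03 -1.11780685e-03 -9.99998641e-01  1.38757923e-01]
 [ 0.00000000e+00  0.00000000e+00  0.00000000e+00  1.00000000e+00]]
```

View pics/w3.png

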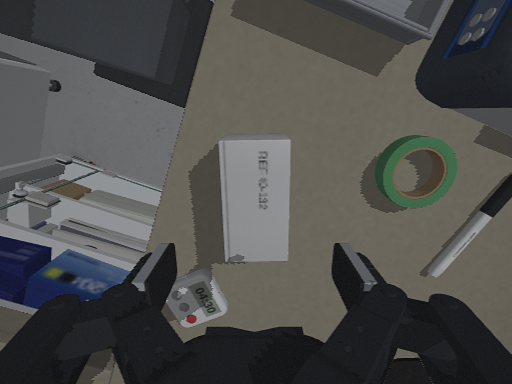

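Carton centred between the fingers (column ~255), aligned, rows 137–262; timer at (197,300) stays clear. Descending and closing.

```bash
python3 look.py w4 carton,.4415,-.171,.35,0
```

```text
carton 0.78 8562 bbox [217 134] [289 260] [ 0.4415 -0.1715  0.3505] 0.9342635595474355
carton 0.71 3511 bbox [373 135] [454 207] [ 0.4415 -0.171  -0.05  ] 0.0
```

{"api": "play_rows", "payload": {"targets": [[0,0,0,0,0,3,1],[0,0,0,0,0,6,1],[0,0,0,0,0,8.5,1],[0,0,0,0,0,10,1],[0,0,0,0,0,10,1],[0,0,0,0,0,10,0],[0,0,0,0,0,10,0],[0,0,0,0,0,10,0],[0,0,0,0,0,10,0],[0,0,0,0,0,10,0],[0,0,0,0,0,10,0],[0,0,0,0,0,10,0]]}}

```text
clock: 5.23
tool_pos: [0.4428, -0.1714, 0.0412]
ee_rot: [0.001, 0.573, 0.82, 0.001]
ft_force: [-1.6, 3.0, 7.5]
finger_gap: 0.06
grip_force: 65.1
```

{"api": "play_rows", "payload": {"targets": [[0,0,0,0,0,-2,0],[0,0,0,0,0,-5,0],[0,0,0,0,0,-9,0],[0,0,0,0,0,-12,0],[0,0,0,0,0,-12,0]]}}

```text
clock: 5.65
tool_pos: [0.4446, -0.1724, 0.1665]
ee_rot: [0.005, 0.573, 0.82, 0.001]
ft_force: [1.6, -1.5, -0.2]
finger_gap: 0.0599
grip_force: 66.6
```

```bash
python3 go.py .4185 .067 .16 0.3; python3 -c "
from h import *
print(env.read_state()['qpos'])"
```

```text
[ 0.5  0.3 19.8] [23.38  5.78  0.54] rows 5.777164186861115
[-3.69887634e-01  1.83352993e-01 -2.57097697e-01  1.12038118e+00
 -2.22578341e-05  8.49800386e-01]
```

{"api": "play_rows", "payload": {"targets": [[0,0,10,12,3,0,0],[0,0,19.8,23.4,6,0,0],[0,0,19.8,23.4,6,0,0],[0,0,19.8,23.4,6,0,0],[0,0,19.8,23.4,6,0,0],[0,0,19.8,23.4,6,0,0],[0,0,19.8,23.4,6,0,0],[0,0,19.8,23.4,6,0,0],[0,0,19.8,23.4,6,0,0],[0,0,19.8,23.4,6,0,0]]}}

```text
clock: 6.48
tool_pos: [0.4178, 0.0684, 0.1598]
ee_rot: [0.0, 0.705, 0.709, 0.0]
ft_force: [0.2, 0.8, -2.2]
finger_gap: 0.0599
grip_force: 66.4
```

```bash
python3 look.py w5 pack_tray,.4535,.067,0,0; python3 go.py .4185 .067 .0472 0.3
```

```text
pack_tray 0.57 8153 bbox [214 122] [369 250] [0.4532 0.0675 0.005 ] 0.43134207683590353
[ 0.   0.  -0.1] [-0.1   0.07 11.24] rows 2.69510566874842
```

View pics/w5.png

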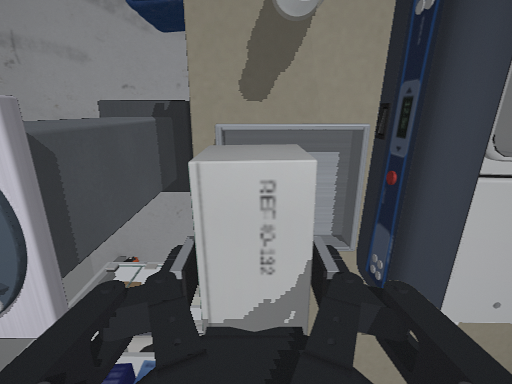

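The tray's far rim shows at row 125, columns 217–369, with the carton held upright in front of it (cols 195–315). Now checking the rim corners against the tray pose.

```bash
python3 - <<'E'
from h import *
im,K,W=cap('wrist')
for p in((217,125),(369,125),(222,130),(363,130),(353,247)): print(p,onz(p,K,W,.036))
x,y=.4535,.067
for a,b in((-.0735,.0675),(.0735,.0675),(.0735,-.0675)): print(proj([x+a,y+b,.036],K,W))
E
```

```text
(217, 125) [0.38273272 0.13219257 0.036     ]
(369, 125) [0.52526058 0.13269596 0.036     ]
(222, 130) [0.38727052 0.12764342 0.036     ]
(363, 130) [0.52020226 0.12810842 0.036     ]
(353, 247) [0.52484936 0.00493495 0.036     ]
[213.98138397 122.44121759]
[371.11076916 123.01796319]
[354.40566065 251.48442959]
```

{"api": "play_rows", "payload": {"targets": [[0,0,0,0,0.05,3,0],[0,0,0,0,0.05,6,0],[0,0,0,0,0.05,8,0],[0,0,0,0,0.05,9.5,0],[0,0,0,0,0.05,10.3,0],[0,0,0,0,0.05,10.8,0],[0,0,0,0,0.05,10.8,0],[0,0,0,0,0.05,10.8,0]]}}

```text
clock: 7.3
tool_pos: [0.4233, 0.0688, 0.053]
ee_rot: [0.003, 0.706, 0.708, 0.004]
ft_force: [21.5, 2.5, -6.2]
finger_gap: 0.0598
grip_force: 130.0
```

```bash
python3 go.py .4185 .067 .0472 0.3
```

```text
[ 0.5 -0.1 -0.1] [-0.18 -0.48  0.57] rows 0.18427074490505013
```

```bash
python3 - <<'E'
from h import *
a,K,W=cap('wrist'); b=cap('scene')[0]; c=cap('side')[0]
b=cv2.resize(b[180:280,200:320],(480,400),interpolation=cv2.INTER_CUBIC); c=cv2.resize(c[150:260,190:290],(320,352),interpolation=cv2.INTER_CUBIC)
o=np.zeros((400,800,3),np.uint8); o[:400,:480]=b; o[:352,480:]=c; cv2.imwrite('pics/w6.png',o); cv2.imwrite('pics/w6w.png',a)
print(pose())
E
```

```text
[[-0.00272547  0.99995354  0.00924569  0.4232458 ]
 [ 0.99999564  0.00271483  0.00116384  0.0687966 ]
 [ 0.00113869  0.00924882 -0.99995658  0.05304084]
 [ 0.          0.          0.          1.        ]]
```

View pics/w6.png

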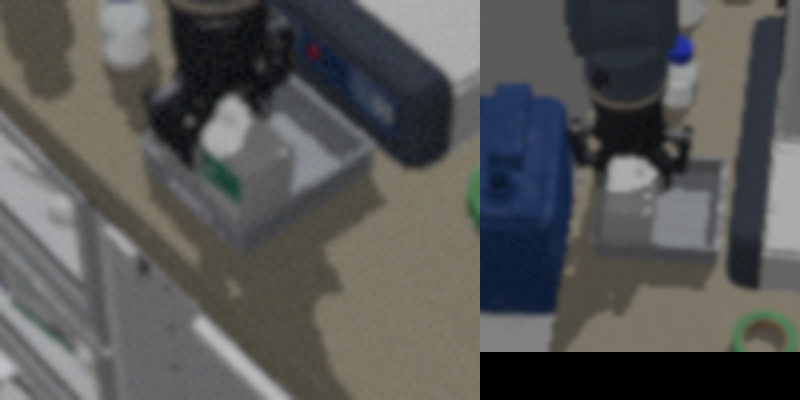

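View pics/w6w.png

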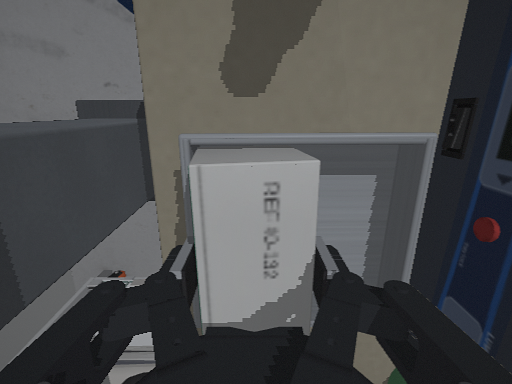

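```bash
python3 - <<'E'
from h import *
im,K,W=cap('wrist'); g=cv2.cvtColor(im,cv2.COLOR_BGR2GRAY)
print(env.read_state()['tool_pos'],env.read_state()['ft_force'],env.read_state()['grip_force'])
for r in(139,144,175,200):
    print(r,'L',list(zip(range(170,204),g[r,170:204])) if r in(144,200) else '' )
    print('R',list(zip(range(405,445),g[r,405:445])) if r in (144,200) else '')
for p in((181,139),(192,145),(436,139),(425,145),(428,200),(415,200)): print(p,onz(p,K,W,.036)[:2])
E
```

```text
[0.42326061 0.06880152 0.05304813] [21.42461679  3.01804986 -7.01876126] 129.81459599453956
139 L 
R 
144 L [(170, np.uint8(107)), (171, np.uint8(108)), (172, np.uint8(108)), (173, np.uint8(106)), (174, np.uint8(106)), (175, np.uint8(107)), (176, np.uint8(108)), (177, np.uint8(108)), (178, np.uint8(98)), (179, np.uint8(98)), (180, np.uint8(110)), (181, np.uint8(117)), (182, np.uint8(106)), (183, np.uint8(102)), (184, np.uint8(111)), (185, np.uint8(115)), (186, np.uint8(114)), (187, np.uint8(107)), (188, np.uint8(100)), (189, np.uint8(84)), (190, np.uint8(66)), (191, np.uint8(76)), (192, np.uint8(83)), (193, np.uint8(81)), (194, np.uint8(81)), (195, np.uint8(81)), (196, np.uint8(81)), (197, np.uint8(82)), (198, np.uint8(80)), (199, np.uint8(81)), (200, np.uint8(80)), (201, np.uint8(81)), (202, np.uint8(79)), (203, np.uint8(79))]
R [(405, np.uint8(61)), (406, np.uint8(62)), (407, np.uint8(63)), (408, np.uint8(61)), (409, np.uint8(62)), (410, np.uint8(61)), (411, np.uint8(63)), (412, np.uint8(62)), (413, np.uint8(61)), (414, np.uint8(60)), (415, np.uint8(62)), (416, np.uint8(61)), (417,
[... 1700 characters left out ...]
8)), (422, np.uint8(109)), (423, np.uint8(114)), (424, np.uint8(116)), (425, np.uint8(78)), (426, np.uint8(31)), (427, np.uint8(34)), (428, np.uint8(36)), (429, np.uint8(38)), (430, np.uint8(35)), (431, np.uint8(35)), (432, np.uint8(37)), (433, np.uint8(34)), (434, np.uint8(38)), (435, np.uint8(36)), (436, np.uint8(36)), (437, np.uint8(37)), (438, np.uint8(36)), (439, np.uint8(37)), (440, np.uint8(34)), (441, np.uint8(34)), (442, np.uint8(37)), (443, np.uint8(34)), (444, np.uint8(37))]
(181, 139) [0.38202754 0.13073321]
(192, 145) [0.38794293 0.12741885]
(436, 139) [0.52561952 0.13095805]
(425, 145) [0.5200168  0.12759475]
(428, 200) [0.52824653 0.09463844]
(415, 200) [0.52032492 0.0946461 ]
```

Carton face sits ~6 mm off the near wall, yet there's a +x force: the outer fingertip is probably catching the rim. I'll back up, shift inward 4 mm, and try again.

{"api": "play_rows", "payload": {"targets": [[0,0,0,0,0.0,-2,0],[0,0,0,0,0.0,-3,0],[0,0,0,0,0.0,-3,0],[0,0,0,0,0.0,-3,0]]}}

```text
clock: 7.83
tool_pos: [0.4183, 0.0684, 0.0813]
ee_rot: [0.0, 0.706, 0.709, 0.0]
ft_force: [0.2, 0.4, -2.4]
finger_gap: 0.0597
grip_force: 93.1
```

```bash
python3 - <<'E'
from h import *
s=env.read_state(); print(s['tool_pos'],s['ft_force'],s['grip_force'],pose()[:3,:3])
im,K,W=cap('wrist')
for P in ([.4178-.03,s['tool_pos'][1],s['tool_pos'][2]-.008],): print(proj(P,K,W))
cv2.imwrite('pics/w7.png',im[120:384,120:400])
E
python3 - <<'E'
import cv2
a=cv2.imread('pics/w7.png'); cv2.imwrite('pics/w7.png',cv2.resize(a,None,fx=2,fy=2))
E
```

```text
[0.41833364 0.06843062 0.08130721] [ 0.22163007  0.41598679 -2.35741863] 93.11855301260948 [[-4.13378253e-03  9.99991262e-01  6.23355306e-04]
 [ 9.99991450e-01  4.13371686e-03  1.06610253e-04]
 [ 1.04032547e-04  6.23790680e-04 -9.99999800e-01]]
[203.54394653 245.85309762]
```

View pics/w7.png

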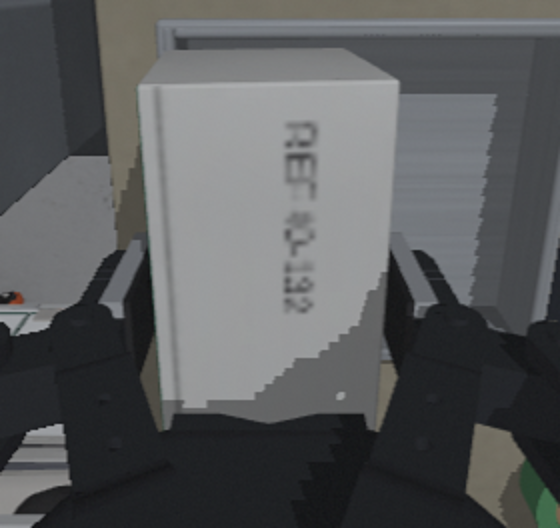

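The carton is upright between the pads, its top +y edge at full-image (190,162)–(318,162). I'll check its actual position in hand.

```bash
python3 - <<'E'
from h import *
im,K,W=cap('wrist')
for z in(.095,.099,.103):
    print(z,onz((189.5,162.5),K,W,z),onz((318.5,161),K,W,z))
for p in((198,134),(402,134)): print(onz(p,K,W,.036))
E
```

```text
0.095 [0.38758603 0.12289945 0.095     ] [0.446532   0.12383848 0.095     ]
0.099 [0.38854942 0.12365154 0.099     ] [0.44555211 0.12455961 0.099     ]
0.103 [0.38951282 0.12440363 0.103     ] [0.44457222 0.12528074 0.103     ]
[0.38025057 0.13079203 0.036     ]
[0.51464629 0.13136875 0.036     ]
```

```bash
python3 - <<'E'
from h import *
im,K,W=cap('wrist')
for p in((190,237),(180,260),(320,237),(186,237)):
    for z in (.05,.055,.06,.065,.07,.075,.08): print(p,z,onz(p,K,W,z)[:2])
E
```

```text
(190, 237) 0.05 [0.37334991 0.06307162]
(190, 237) 0.055 [0.37465176 0.06556155]
(190, 237) 0.06 [0.37595361 0.06805149]
(190, 237) 0.065 [0.37725546 0.07054142]
(190, 237) 0.07 [0.37855731 0.07303136]
(190, 237) 0.075 [0.37985916 0.07552129]
(190, 237) 0.08 [0.38116101 0.07801123]
(180, 260) 0.05 [0.36512679 0.04519706]
(180, 260) 0.055 [0.36667624 0.0482252 ]
(180, 260) 0.06 [0.36822569 0.05125334]
(180, 260) 0.065 [0.36977514 0.05428148]
(180, 260) 0.07 [0.37132459 0.05730962]
(180, 260) 0.075 [0.37287404 0.06033776]
(180, 260) 0.08 [0.37442348 0.0633659 ]
(320, 237) 0.05 [0.46218883 0.06346392]
(320, 237) 0.055 [0.46081573 0.06594204]
(320, 237) 0.06 [0.45944264 0.06842016]
(320, 237) 0.065 [0.45806954 0.07089828]
(320, 237) 0.07 [0.45669644 0.07337641]
(320, 237) 0.075 [0.45532335 0.07585453]
(320, 237) 0.08 [0.45395025 0.07833265]
(186, 237) 0.05 [0.37061678 0.06305955]
(186, 237) 0.055 [0.37200092 0.06554985]
(186, 237) 0.06 [0.37338507 0.06804014]
(186, 237) 0.065 [0.37476921 0.07053044]
(186, 237) 0.07 [0.37615336 0.07302074]
(186, 237) 0.075 [0.3775375  0.07551104]
(186, 237) 0.08 [0.37892165 0.07800134]
```

{"api": "play_rows", "payload": {"targets": [[0,0,0,0,0.4,0,0],[0,0,0,0,0.4,1,0],[0,0,0,0,0.4,2,0],[0,0,0,0,0.4,2.5,0],[0,0,0,0,0.4,2.8,0],[0,0,0,0,0.4,2.8,0]]}}

```text
clock: 8.48
tool_pos: [0.4217, 0.0689, 0.0527]
ee_rot: [-0.0, 0.705, 0.709, -0.0]
ft_force: [-0.3, 0.3, -1.7]
finger_gap: 0.0601
grip_force: 93.1
```

{"api": "play_rows", "payload": {"targets": [[0,0,0,0,0,0.3,0],[0,0,0,0,0,0.5,0],[0,0,0,0,0,0.65,0],[0,0,0,0,0,0.65,0]]}}

```text
clock: 8.82
tool_pos: [0.4221, 0.0691, 0.047]
ee_rot: [-0.0, 0.705, 0.709, 0.0]
ft_force: [-1.3, 0.6, 1.6]
finger_gap: 0.06
grip_force: 93.2
```

{"api": "play_rows", "payload": {"targets": [[0,0,0,0,-0.1,0.0,0],[0,0,0,0,-0.2,0.0,0],[0,0,0,0,-0.25,0.0,0],[0,0,0,0,-0.25,0.0,0]]}}

```text
clock: 9.15
tool_pos: [0.4213, 0.0691, 0.0473]
ee_rot: [0.001, 0.705, 0.709, 0.001]
ft_force: [9.5, 0.6, -9.2]
finger_gap: 0.0596
grip_force: 91.4
```

{"api": "play_rows", "payload": {"targets": [[0,0,0,0,0.15,-0.1,0],[0,0,0,0,0.15,-0.1,0],[0,0,0,0,0.15,-0.1,1],[0,0,0,0,0.15,-0.1,1],[0,0,0,0,0.15,-0.1,1],[0,0,0,0,0.15,-0.1,1],[0,0,0,0,0.15,-3,1],[0,0,0,0,0.15,-7,1],[0,0,0,0,0.15,-11,1],[0,0,0,0,0.15,-15,1],[0,0,0,0,0.15,-19,1],[0,0,0,0,0.15,-19,1]]}}

```text
clock: 10.15
tool_pos: [0.4234, 0.0694, 0.2436]
ee_rot: [0.003, 0.705, 0.709, 0.004]
ft_force: [1.5, 0.4, 0.8]
finger_gap: 0.0856
grip_force: 0.0
```

```bash
python3 go.py .454 .16 .24 90; python3 look.py w8 pack_tray,.4575,.068,0,0 carton,.421,.069,0,.006 small_bottle,.456,.25,0,0; python3 -c "
import cv2
a=cv2.imread('pics/w8.png');b=cv2.imread('pics/w1.png');cv2.imwrite('pics/w8s.png',a)"
```

```text
[  0.5   0.3 -89.7] [9.04 3.11 0.4 ] rows 12.527191201943568
pack_tray 0.89 6786 bbox [218 121] [335 222] [0.4535 0.0668 0.0113] 0.5935250418048741
carton 0.74 4392 bbox [223 127] [272 218] [0.4171 0.07   0.0256] 0.9334768511135917
carton 0.6 1706 bbox [261   0] [308  43] [ 0.421  0.069 -0.4  ] 0.0
small_bottle 0.62 1675 bbox [260   0] [308  43] [0.4558 0.2525 0.    ] 0.9675469763012344
```

View pics/w8.png

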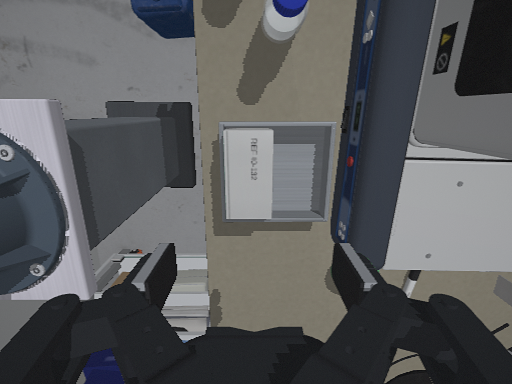

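The carton stands flat in the tray against the near wall (cols 223–272), with free space on the right (275–327). Comparing robot and camera suggests a 3–4 mm x bias in the wrist camera. Next is the small bottle.

{"api": "play_rows", "payload": {"targets": [[0,0,-89.7,18.1,3.5,3,1],[0,0,-89.7,18.1,3.5,3,1],[0,0,-89.7,18.1,3.5,3,1],[0,0,-89.7,18.1,3.5,3,1],[0,0,-89.7,18.1,3.5,3,1],[0,0,-89.7,18.1,3.5,3,1],[0,0,-89.7,18.1,3.5,3,1],[0,0,-89.7,18.1,3.5,3,1],[0,0,-89.7,18.1,3.5,3,1],[0,0,-89.7,18.1,3.5,3,1],[0,0,-89.7,18.1,3.5,3,1],[0,0,-89.7,18.1,3.5,3,1]]}}

```text
clock: 11.35
tool_pos: [0.4542, 0.2497, 0.2051]
ee_rot: [-0.001, 0.03, 1.0, -0.001]
ft_force: [0.8, -0.6, 0.1]
finger_gap: 0.0854
grip_force: 0.0
```

{"api": "play_rows", "payload": {"targets": [[0,0,-3,0,0,0,1],[0,0,-3,0,0,0,1],[0,0,-3,0,0,0,1]]}}

```text
clock: 11.6
tool_pos: [0.4545, 0.2499, 0.2057]
ee_rot: [-0.001, 0.008, 1.0, -0.0]
ft_force: [-0.3, 0.3, -0.1]
finger_gap: 0.0854
grip_force: 0.0
```

```bash
python3 go.py .458 .251 .085 90; python3 look.py w9 small_bottle,.456,.25,0,0; python3 -c "
from h import *
print(pose()); c,K,W=cap('wrist'); print(cams.mark_of('small_bottle','wrist')[:2],onz(cams.mark_of('small_mid','wrist')[0]['location'],K,W,.0485))"
```

```text
[-0.1 -0.1 -0.9] [-0.37  0.13 12.07] rows 2.8952539413470224
small_bottle 0.31 2887 bbox [415 223] [496 281] [0.456 0.25  0.   ] 0.0
[[-9.99882241e-01  1.53095218e-02 -1.05969547e-03  4.54758584e-01]
 [ 1.53101414e-02  9.99882625e-01 -5.79016473e-04  2.49981020e-01]
 [ 1.05070662e-03 -5.95172376e-04 -9.99999271e-01  2.06129363e-01]
 [ 0.00000000e+00  0.00000000e+00  0.00000000e+00  1.00000000e+00]]
[{'location': [256.1, 175.2], 'score': 0.91}] [0.45659631 0.25159686 0.0485    ]
```

View pics/w9.png

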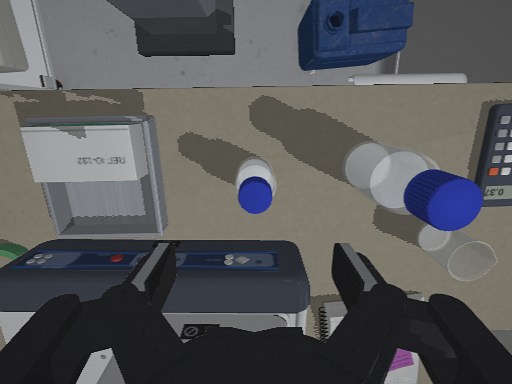

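The small bottle's cap is at (255,193), just ahead of the fingers and midway between them. The big bottle (cap 442,200) and beaker are well clear. That was my tenth picture, so I'll use numbers only from here.

{"api": "play_rows", "payload": {"targets": [[0,0,-0.9,-0.3,0.15,4,1],[0,0,-0.9,-0.3,0.15,8,1],[0,0,-0.9,-0.3,0.15,10.5,1],[0,0,-0.9,-0.3,0.15,12.2,1],[0,0,-0.9,-0.3,0.15,12.2,1],[0,0,-0.9,-0.3,0.15,12.2,0],[0,0,-0.9,-0.3,0.15,12.2,0],[0,0,-0.9,-0.3,0.15,12.2,0],[0,0,-0.9,-0.3,0.15,12.2,0],[0,0,-0.9,-0.3,0.15,12.2,0],[0,0,-0.9,-0.3,0.15,12.2,0],[0,0,-0.9,-0.3,0.15,12.2,0]]}}

```text
clock: 12.85
tool_pos: [0.459, 0.252, 0.0863]
ee_rot: [0.001, -0.001, 1.0, 0.001]
ft_force: [-0.8, -2.9, 10.5]
finger_gap: 0.0316
grip_force: 59.1
```

{"api": "play_rows", "payload": {"targets": [[0,0,0,0,0,-0.2,0],[0,0,0,0,0,-0.5,0],[0,0,0,0,0,-1.5,0],[0,0,0,0,0,-3,0],[0,0,0,0,0,-3,0],[0,0,0,0,0,-3,0]]}}

```text
clock: 13.35
tool_pos: [0.4587, 0.252, 0.1158]
ee_rot: [0.001, -0.001, 1.0, 0.0]
ft_force: [0.0, -0.1, -1.5]
finger_gap: 0.0317
grip_force: 59.7
```

```bash
cat > cap.py <<'E'
import sys
from h import *
# blue cap blob near expected world point, intersected with plane z
x,y,z=map(float,sys.argv[1:4])
im,K,W=cap('wrist'); b=im.astype(int); m=((b[...,0]>90)&(b[...,0]>b[...,2]*2.5)&(b[...,0]>b[...,1]*2)).astype(np.uint8)
e=proj([x,y,z],K,W); print('expect',e)
n,l,st,c=cv2.connectedComponentsWithStats(m)
for i in range(1,n):
    if st[i,4]>150: print(st[i],c[i],onz(c[i],K,W,z))
s=env.read_state(); print(s['tool_pos'],s['ft_force'],s['finger_gap'],s['grip_force'])
E
python3 cap.py .459 .252 .125; python3 go.py .492 .033 .16 90
```

```text
expect [252.92124686 261.68949408]
[ 225  217   58   69 3240] [253.74691358 251.4037037 ] [0.45278162 0.25242869 0.125     ]
[493 217  19  54 307] [501.33224756 242.26710098] [0.44723282 0.38245389 0.125     ]
[0.45824503 0.25171024 0.11496407] [-8.71550719e-04  3.11660722e-01 -2.23799492e+00] 0.03115400073608519 59.68337674043141
[0.  0.  0.1] [ -3.32 -21.88  -4.51] rows 5.415726200227973
```

{"api": "play_rows", "payload": {"targets": [[0,0,0,0,0,-2.5,0],[0,0,0,-0.5,-3,-4.5,0],[0,0,0,-1,-6,-4.5,0],[0,0,0,-1.5,-9.5,-4.5,0],[0,0,0,-2,-13,-4.5,0],[0,0,0,-2.5,-16.5,-4.5,0],[0,0,0,-3,-19.5,-4.5,0],[0,0,0,-3.3,-21,-4.5,0],[0,0,0,-3.3,-21.9,-4.5,0],[0,0,0,-3.3,-21.9,-4.5,0],[0,0,0,-3.3,-21.9,-4.5,0]]}}

```text
clock: 14.32
tool_pos: [0.4913, 0.033, 0.1594]
ee_rot: [-0.0, -0.001, 1.0, 0.0]
ft_force: [0.6, 1.0, -1.0]
finger_gap: 0.0313
grip_force: 60.3
```

```bash
python3 cap.py .492 .033 .165; python3 - <<'E'
from fit import *
im,K,W=cap('wrist')
for t in('small_bottle',):
    for s,m in mask(t,'wrist')[:2]:
        e=np.argwhere(m); print(s,e.min(0),e.max(0))
for n in('scene','side'):
    im,K,W=cap(n)
    for s,m in mask('small_bottle',n)[:1]:
        for z0 in(.062,.068,.073,.078): print(n,s,z0,fit('small_bottle',[(m,K,W)],(.492,.033,0),z0,False))
E
python3 go.py .492 .033 .0922 90
```

```text
expect [252.81031797 258.63366464]
[ 225  217   58   69 3240] [253.70709877 251.42561728] [0.48753847 0.0334855  0.165     ]
[0.49136619 0.03347457 0.15952149] [ 0.27835391 -0.13662419 -0.63467715] 0.03166216448631712 60.32417386304587
0.8 [174 218] [285 287]
scene 0.53 0.062 (array([0.4962, 0.0359, 0.    ]), np.float64(0.8173269616155387))
scene 0.53 0.068 (array([0.4929, 0.032 , 0.    ]), np.float64(0.8094293561184009))
scene 0.53 0.073 (array([0.4888, 0.0275, 0.    ]), np.float64(0.801600483164729))
scene 0.53 0.078 (array([0.486 , 0.0239, 0.    ]), np.float64(0.7962879808411915))
side 0.56 0.062 (array([0.486 , 0.0375, 0.    ]), np.float64(0.7095321980818164))
side 0.56 0.068 (array([0.4864, 0.0329, 0.    ]), np.float64(0.7082440070161762))
side 0.56 0.073 (array([0.4866, 0.0301, 0.    ]), np.float64(0.70834143496014))
side 0.56 0.078 (array([0.4874, 0.0267, 0.    ]), np.float64(0.7039892079398729))
[ 0.  -0.   0.2] [-0.04 -0.03  6.76] rows 1.62099500784635
```

{"api": "play_rows", "payload": {"targets": [[0,0,0,0,0.1,2,0],[0,0,0,0,0.1,4,0],[0,0,0,0,0.1,5.5,0],[0,0,0,0,0.1,6.1,0],[0,0,0,0,0.1,6.1,0],[0,0,0,0,0.1,6.1,0]]}}

```text
clock: 15.17
tool_pos: [0.4918, 0.0339, 0.0993]
ee_rot: [0.0, -0.001, 1.0, 0.0]
ft_force: [-0.9, -1.2, -1.4]
finger_gap: 0.0315
grip_force: 60.3
```

{"api": "play_rows", "payload": {"targets": [[0,0,0,0,0,0.3,0],[0,0,0,0,0,0.5,0],[0,0,0,0,0,0.65,0],[0,0,0,0,0,0.7,0],[0,0,0,0,0,0.7,0]]}}

```text
clock: 15.58
tool_pos: [0.4922, 0.0337, 0.0924]
ee_rot: [0.001, -0.001, 1.0, -0.0]
ft_force: [-0.9, -0.6, 2.7]
finger_gap: 0.0315
grip_force: 60.8
```

{"api": "play_rows", "payload": {"targets": [[0,0,0,0,0,0.0,1],[0,0,0,0,0,0.0,1],[0,0,0,0,0,0.0,1],[0,0,0,0,0,0.0,1],[0,0,0,0,0,0.0,1],[0,0,0,0,0,-3,1],[0,0,0,0,0,-7,1],[0,0,0,0,0,-11,1],[0,0,0,0,0,-15,1],[0,0,0,0,0,-17,1],[0,0,0,0,0,-17,1],[0,0,0,0,0,-17,1]]}}

```text
clock: 16.58
tool_pos: [0.4923, 0.0338, 0.2627]
ee_rot: [0.001, -0.001, 1.0, 0.0]
ft_force: [0.2, 0.4, 0.5]
finger_gap: 0.0855
grip_force: 0.0
```

```bash
python3 cap.py .492 .034 .100; python3 look.py w10 small_bottle,.492,.034,0,.006 carton,.421,.069,0,.006; python3 go.py .449 .388 .26 90
```

```text
expect [253.3557134  179.90278897]
[239 165  28  28 633] [252.35387046 178.55608215] [0.49041025 0.03284899 0.1       ]
[0.49165945 0.03369371 0.26148068] [-0.87295813 -0.38542921 -0.36531326] 0.08534417573678992 0.0
small_bottle 0.69 5132 bbox [226  82] [332 193] [0.4882 0.0983 0.    ] 0.3061306508183944
small_bottle 0.63 1343 bbox [234 148] [270 194] [0.49   0.0329 0.    ] 0.9484796175806666
carton 0.94 4709 bbox [238  87] [332 138] [0.4184 0.0703 0.002 ] 0.9381062068106829
[-0.  -0.1  0.1] [ 4.12 35.45  0.07] rows 8.557454648544772
```

{"api": "play_rows", "payload": {"targets": [[0,0,0,4,35.4,0,1],[0,0,0,4,35.4,0,1],[0,0,0,4,35.4,0,1],[0,0,0,4,35.4,0,1],[0,0,0,4,35.4,0,1],[0,0,0,4,35.4,0,1],[0,0,0,4,35.4,0,1],[0,0,0,4,35.4,0,1],[0,0,0,4,35.4,0,1],[0,0,0,4,35.4,0,1],[0,0,0,4,35.4,0,1],[0,0,0,4,35.4,0,1]]}}

```text
clock: 17.78
tool_pos: [0.4506, 0.387, 0.261]
ee_rot: [-0.001, -0.001, 1.0, -0.001]
ft_force: [0.6, -0.4, -0.6]
finger_gap: 0.0856
grip_force: 0.0
```

```bash
python3 cap.py .449 .388 .152; python3 look.py w11 big_bottle,.449,.388,0,0; python3 go.py .449 .388 .141 90
```

```text
expect [254.27809877 193.12521055]
[ 244  170   43   42 1417] [264.56527876 190.43119266] [0.44628894 0.39779344 0.152     ]
[0.45083669 0.38666446 0.26141418] [1.31221149 0.06429288 0.19551087] 0.08519495275347373 0.0
big_bottle 0.71 2925 bbox [235 141] [288 211] [0.4448 0.3959 0.    ] 0.9080558038316559
[-0.  -0.   0.1] [ 0.2   0.15 12.09] rows 2.8988508548715273
```

{"api": "play_rows", "payload": {"targets": [[0,0,0,0.3,1.0,3,1],[0,0,0,0.3,1.0,6,1],[0,0,0,0.3,1.0,9,1],[0,0,0,0.3,1.0,11.2,1],[0,0,0,0.3,1.0,12.1,1],[0,0,0,0.3,1.0,12.1,1],[0,0,0,0.3,1.0,12.1,0],[0,0,0,0.3,1.0,12.1,0],[0,0,0,0.3,1.0,12.1,0],[0,0,0,0.3,1.0,12.1,0],[0,0,0,0.3,1.0,12.1,0],[0,0,0,0.3,1.0,12.1,0]]}}

```text
clock: 18.93
tool_pos: [0.4486, 0.398, 0.1426]
ee_rot: [0.001, -0.001, 1.0, 0.001]
ft_force: [-0.6, -3.0, 10.4]
finger_gap: 0.0391
grip_force: 60.2
```

{"api": "play_rows", "payload": {"targets": [[0,0,0,0,0,-0.5,0],[0,0,0,0,0,-2,0],[0,0,0,0,0,-4,0],[0,0,0,0,0,-7,0],[0,0,0,0,0,-10,0],[0,0,0,0,0,-12,0],[0,0,0,0,0,-12,0],[0,0,0,0,0,-12,0]]}}

```text
clock: 19.6
tool_pos: [0.4481, 0.398, 0.2613]
ee_rot: [0.001, -0.001, 1.0, 0.001]
ft_force: [0.2, 1.0, -6.7]
finger_gap: 0.0391
grip_force: 61.6
```

```bash
python3 cap.py .449 .398 .27; python3 go.py .489 .0945 .26 90; python3 -c "
from h import *
T=pose();K=cap('wrist')[1]
M=np.array(cams.capture('wrist')['mount'])
print(np.round((np.linalg.inv(M)@np.array([0,0,-.0,1])),3))"
```

```text
expect [252.91085137 262.2109745 ]
[ 216  205   76   90 5457] [253.56679494 250.63972879] [0.44197932 0.39833816 0.27      ]
[0.44758938 0.39753683 0.25991518] [ 0.50697221  0.9682576  -5.69708156] 0.03909401799714083 61.586360417804826
[-0.  -0.   0.2] [ -4.06 -30.31   0.  ] rows 7.334608563730779
[-0.001  0.033  0.153  1.   ]
```

{"api": "play_rows", "payload": {"targets": [[0,0,0,-0.5,-3,0,0],[0,0,0,-1,-6,0,0],[0,0,0,-1.5,-9.5,0,0],[0,0,0,-2,-13,0,0],[0,0,0,-2.5,-16.5,0,0],[0,0,0,-3,-20,0,0],[0,0,0,-3.5,-23.5,0,0],[0,0,0,-3.8,-26.5,0,0],[0,0,0,-4.1,-29,0,0],[0,0,0,-4.1,-30.4,0,0],[0,0,0,-4.1,-30.4,0,0],[0,0,0,-4.1,-30.4,0,0]]}}

```text
clock: 20.75
tool_pos: [0.489, 0.0931, 0.2598]
ee_rot: [-0.001, -0.001, 1.0, -0.0]
ft_force: [-0.3, 1.0, -5.6]
finger_gap: 0.0396
grip_force: 62.5
```

{"api": "play_rows", "payload": {"targets": [[0,0,0,0,0,1,0],[0,0,0,0,0,3,0],[0,0,0,0,0,5,0],[0,0,0,0,0,6,0],[0,0,0,0,0,6,0],[0,0,0,0,0,6,0]]}}

```text
clock: 21.25
tool_pos: [0.4891, 0.0942, 0.2005]
ee_rot: [-0.001, -0.002, 1.0, -0.0]
ft_force: [-0.5, -0.2, -4.8]
finger_gap: 0.0391
grip_force: 62.5
```

```bash
python3 - <<'E'
from fit import *
print(pose()[:3,3])
for n in('scene','side'):
    im,K,W=cap(n)
    for t,p,z0 in(('big_bottle',(.489,.0935,0),.053),('small_bottle',(.49,.034,0),.006),('carton',(.42,.069,0),.006)):
        r=mask(t,n)
        if r: print(n,t,r[0][0],fit(t,[(r[0][1],K,W)],p,z0,t=='carton'))
E
```

```text
[0.4891 0.0942 0.2005]
scene big_bottle 0.8 (array([0.4909, 0.0919, 0.    ]), np.float64(0.8639167595689334))
scene small_bottle 0.87 (array([0.4917, 0.0304, 0.    ]), np.float64(0.8205380577427821))
scene carton 0.81 (array([ 0.4267,  0.0781, -0.1499]), np.float64(0.7362287368802026))
side big_bottle 0.59 (array([0.4849, 0.0894, 0.    ]), np.float64(0.7302219126281222))
side small_bottle 0.55 (array([0.4852, 0.0307, 0.    ]), np.float64(0.6885597767761322))
side carton 0.66 (array([0.4151, 0.0777, 0.0003]), np.float64(0.8413223140495868))
```

{"api": "play_rows", "payload": {"targets": [[0,0,0,0,0,1,0],[0,0,0,0,0,2,0],[0,0,0,0,0,2.8,0],[0,0,0,0,0,3.2,0],[0,0,0,0,0,3.2,0]]}}

```text
clock: 22.07
tool_pos: [0.4887, 0.0935, 0.1673]
ee_rot: [-0.001, -0.001, 1.0, -0.0]
ft_force: [0.3, -0.3, -5.6]
finger_gap: 0.0395
grip_force: 62.5
```

{"api": "play_rows", "payload": {"targets": [[0,0,0,0,0,0.5,0],[0,0,0,0,0,1.0,0],[0,0,0,0,0,1.4,0],[0,0,0,0,0,1.4,0]]}}

```text
clock: 22.4
tool_pos: [0.4891, 0.0936, 0.154]
ee_rot: [-0.0, -0.001, 1.0, -0.0]
ft_force: [-0.0, 0.6, -5.2]
finger_gap: 0.0398
grip_force: 62.5
```

No side forces. Last few mm to the floor.

{"api": "play_rows", "payload": {"targets": [[0,0,0,0,0,0.2,0],[0,0,0,0,0,0.4,0],[0,0,0,0,0,0.55,0],[0,0,0,0,0,0.6,0],[0,0,0,0,0,0.6,0]]}}

```text
clock: 22.82
tool_pos: [0.4896, 0.0937, 0.1488]
ee_rot: [0.0, -0.001, 1.0, -0.0]
ft_force: [0.7, -0.6, -4.9]
finger_gap: 0.0396
grip_force: 62.5
```

{"api": "play_rows", "payload": {"targets": [[0,0,0,0,0,0.1,0],[0,0,0,0,0,0.2,0],[0,0,0,0,0,0.2,0]]}}

```text
clock: 23.07
tool_pos: [0.4908, 0.0937, 0.1486]
ee_rot: [0.002, -0.001, 1.0, 0.0]
ft_force: [-1.7, -2.4, 18.5]
finger_gap: 0.0395
grip_force: 64.9
```

{"api": "play_rows", "payload": {"targets": [[0,0,0,0,0,-0.15,0],[0,0,0,0,0,-0.15,0],[0,0,0,0,0,-0.15,1],[0,0,0,0,0,-0.15,1],[0,0,0,0,0,-0.15,1],[0,0,0,0,0,-0.15,1],[0,0,0,0,0,-3,1],[0,0,0,0,0,-6,1],[0,0,0,0,0,-9,1],[0,0,0,0,0,-12,1],[0,0,0,0,0,-15,1],[0,0,0,0,0,-15,1]]}}

```text
clock: 24.07
tool_pos: [0.491, 0.094, 0.3021]
ee_rot: [0.003, -0.001, 1.0, 0.001]
ft_force: [1.8, 0.2, 0.6]
finger_gap: 0.0849
grip_force: 0.0
```

```bash
python3 cap.py .49 .094 .158; python3 look.py w12 big_bottle,.49,.094,0,.006 small_bottle,.49,.034,0,.006 carton,.42,.07,0,.006
```

```text
expect [252.98774358 183.01237083]
[193 159  27  26 499] [205.71543086 171.56312625] [0.47744481 0.04363687 0.158     ]
[ 234  160   38   40 1162] [252.27108434 180.0232358 ] [0.48666584 0.09322376 0.158     ]
[0.49072815 0.0939489  0.29949603] [ 0.22063895  0.11616741 -0.12602923] 0.08531303715708731 0.0
big_bottle 0.66 2428 bbox [226 138] [276 201] [0.4861 0.0923 0.    ] 0.9320081917841224
carton 0.87 3747 bbox [194  88] [277 135] [0.418  0.0714 0.0018] 0.9193370165745857
```

```bash
python3 -c "
from h import *
print(env.hand_in())"
```

```text
the job is handed in; nothing more can be done
None
```

I packed the carton, small bottle and large bottle into the tray, each set down upright on its floor, and handed the job in at about 24 s; no verdict came back. The last wrist picture, checked only by the networks, showed the carton and large bottle in place and the small bottle's cap; I didn't re-check the bystanders.

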